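# Make up two planting kits

## Robot

A 6-joint arm with a two-finger parallel gripper is mounted at the origin on the work surface. World frame = base frame: x ahead of the robot, y to its left, z up, the work surface at z = 0. Lengths are in m, angles in degrees, forces in N, time in s.
With the tool pointing down it reaches from about 0.325 to 0.85 m from the base axis. Payload 15.5 kg.
Tool frame: the origin (TCP) lies at the very end of the fingers, on their centre line; the grasp point (between the pads) lies arm.grip_depth behind it (arm.grip_depth is the distance from the TCP to the grasp point, in m); z points along the fingers, y is the direction in which the jaws open and shut (so a half turn about z gives the same grasp; the last joint's range is limited). The gripper opens to 91 mm and grips with 3 to 60 N. Pads are 32 mm wide; open, the fingers measure 118 mm over their backs; the gripper's body (76 mm by 178 mm) begins 60 mm behind the grasp point.
Start: joints at [-79.441, 28.281, 77.091, -0, 74.628, -5.472], TCP at [0.173, -0.601, 0.214] pointing down, gripper open.
Joint ranges: [-166.48, 166.48], [-47.26, 123.95], [12.59, 153.08], [-70.14, 250.14], [6.76, 159.57], [-176.63, 176.63]. Speed limits (degrees/s): [108.29, 108.29, 147.25, 172.46, 172.46, 172.46].

## Interface

Orientations are given as a 3x3 rotation matrix whose columns are the frame's x, y, z axes.
In Python, from rig import arm gives the robot as it stands. Calls block until the motion is done:
- arm.move_to(position, orientation): joint-space move of the TCP to a pose.
- arm.move_l(position, orientation=None, feed=0.15): straight line of the TCP; orientation=None keeps the orientation; feed is the mean speed in m/s.
- arm.move_joints(angles): joint-space move.
- arm.grip(opening): finger opening in m; the grip force is fixed at half the most; returns when the fingers have stopped.
- arm.sleep(seconds).
- arm.solve_ik(position, orientation): joint angles nearest the present ones, or None.
- arm.snapshot(name): name is "scene" or "top"; returns the picture (400x640x3 uint8, red, green, blue); there is no depth.
- arm.get_calibration(name): a dict with "intrinsics" (3x3 intrinsics, pixels), "cam_to_world" (4x4, takes a point from camera to world coordinates). Camera axes: x right, y down, z forward; pixel columns grow to the right and rows downward; lengths in m; the calibration is good to about 2 mm. A picture is of the moment at which its call begins. get_calibration takes no time and is no camera call.
A pose or a line that the arm cannot do raises arm.Unreachable and nothing moves.
- arm.sign_off(): hands the job in, once; it reports no verdict.
Readings, each from a call of its own:
- arm.current_t(): time.
- arm.current_joint_positions(): joint angles.
- arm.current_dq(): joint speeds.
- arm.current_tau(): joint torques, N m.
- arm.current_ee_pos(): TCP position.
- arm.current_tool_rot(): TCP orientation.
- arm.current_force(): force on the tool from outside, world axes, zero at the start.
- arm.current_torque(): the same for the moment, N m.
- arm.current_width(): finger opening in m.
Only numpy, scipy, OpenCV 4.12 (cv2) and the standard library are available. Lean on these libraries where they do the work, as an engineer would, in place of code of your own. Each camera call takes 0.05 s, during which the arm holds its last target.

## Task

Make up the two planting kits from the stock on the mat. The sowing kit goes in the green tray: the terracotta pot and the yellow-lidded seed tin, each standing upright in a square compartment of its own, and the dibber lying in the long compartment; the potting-on kit goes in the white tray: the blue glazed pot and the amber plant-feed bottle, each upright in a square compartment of its own. Set everything down gently without dropping it, keep both trays standing on the mat, and leave the red-lidded tin, the grey pot and the watering can where they are.

Things in the scene. Friction and masses are not known exactly. Their poses are not given: they have to be found in the camera images.
- green_tray: Green kit tray, loose, 0.5 kg, level on the mat, 211 (x) by 163 (y) by 28 mm high; walls, dividers and floor 3 mm thick, dividers as high as the walls. Origin: centre of the underside. Long compartment on its -y side: 205 by 76 mm, centre y = -40 mm. Two square compartments on its +y side: each 101 (x) by 78 mm, centres x = -52 and +52, y = +39 mm.
- white_tray: White kit tray, loose, 0.5 kg, level on the mat, 211 (x) by 163 (y) by 28 mm high; walls, dividers and floor 3 mm thick, dividers as high as the walls. Origin: centre of the underside. Long compartment on its -y side: 205 by 76 mm, centre y = -40 mm. Two square compartments on its +y side: each 101 (x) by 78 mm, centres x = -52 and +52, y = +39 mm.
- terracotta_pot: Small reddish terracotta flower pot standing upright, 58 mm high, open at the top; its upright rim collar, 62 mm across, takes up the top 17 mm, below it the wall tapers to 42 mm at the foot. About 0.12 kg. Origin: centre of the underside, z up. It stands on the rubber mat, whose top lies 3 mm above the table top (z = 3 mm), like the trays and all the stock.
- blue_pot: Small blue glazed flower pot standing upright, 58 mm high, open at the top; its upright rim collar, 62 mm across, takes up the top 17 mm, below it the wall tapers to 42 mm at the foot. About 0.12 kg. Origin: centre of the underside, z up.
- yellow_tin: A round seed tin standing upright, bare metal with a pale band and a yellow lid; 62 mm high, body 52 mm across, lid 54 mm across and 18 mm deep (its top 20 mm), about 0.09 kg. Origin: centre of the underside, z up.
- feed_bottle: Plant-feed bottle standing upright, amber with a pale band and a black screw cap; 72 mm high, the straight body 46 mm across up to 54 mm height, then a shoulder and a cap 27 mm across. About 0.11 kg. Origin: centre of the underside, z up.
- dibber: Wooden dibber lying on the mat, 180 mm long, about 0.07 kg: a square wooden handle 26 by 26 mm and 100 mm long with two brass bands, then a round shaft that tapers from 22 mm to a steel tip. Origin: on its long axis at mid-length (13 mm above what it lies on); x points along it to the tip; the handle reaches from x = -90 to +10 mm, the balance point lies near x = -25 mm.
- red_tin: Another round seed tin standing upright, bare metal with a pale band and a red lid; 62 mm high, body 52 mm across, lid 54 mm across and 18 mm deep (its top 20 mm), about 0.09 kg. Origin: centre of the underside, z up. A bystander: it stays where it is.
- grey_pot: Small grey concrete-coloured flower pot standing upright, 58 mm high, open at the top; its upright rim collar, 62 mm across, takes up the top 17 mm, below it the wall tapers to 42 mm at the foot. About 0.12 kg. Origin: centre of the underside, z up. A bystander: it stays where it is.
- watering_can: Orange plastic watering can, about 320 mm long with its spout and 200 mm high, body 148 mm across, beside the work on the table top. Origin: centre of the body's underside; x points to the spout. A bystander: it stays where it is.
Things that resemble listed ones, but are neither listed nor needed, are in the scene too. What is shaped like the terracotta_pot but pink is not meant. What is shaped like the feed_bottle but purple is not meant.

How it is judged (in metres and radians):
At the end, for the whole second after the job is handed in: Green tray: terracotta pot and yellow tin upright (within 7 deg) on the floor of the two square compartments, one in each; dibber lying on the floor of the long one. White tray: blue pot and bottle likewise, one per square compartment. Both trays level on the mat; all released, under 20 mm/s (y of terracotta_pot in the frame of green_tray between 0.015 and 0.068 m and x of terracotta_pot in the frame of green_tray between -0.09 and 0.09 m and z of terracotta_pot in the frame of green_tray between -0.001 and 0.009 m and angle between each of terracotta_pot, yellow_tin, blue_pot, feed_bottle's own z axis and vertical below 0.12 rad and y of yellow_tin in the frame of green_tray between 0.015 and 0.068 m and x of yellow_tin in the frame of green_tray between -0.09 and 0.09 m and z of yellow_tin in the frame of green_tray between -0.001 and 0.009 m and y of blue_pot in the frame of white_tray between 0.015 and 0.068 m and x of blue_pot in the frame of white_tray between -0.09 and 0.09 m and z of blue_pot in the frame of white_tray between -0.001 and 0.009 m and y of feed_bottle in the frame of white_tray between 0.015 and 0.068 m and x of feed_bottle in the frame of white_tray between -0.09 and 0.09 m and z of feed_bottle in the frame of white_tray between -0.001 and 0.009 m and ((x of terracotta_pot in the frame of green_tray above 0.015 m and x of yellow_tin in the frame of green_tray below -0.015 m) or (x of terracotta_pot in the frame of green_tray below -0.015 m and x of yellow_tin in the frame of green_tray above 0.015 m)) and ((x of blue_pot in the frame of white_tray above 0.015 m and x of feed_bottle in the frame of white_tray below -0.015 m) or (x of blue_pot in the frame of white_tray below -0.015 m and x of feed_bottle in the frame of white_tray above 0.015 m)) and y of dibber in the frame of green_tray between -0.068 and -0.012 m and x of dibber in the frame of green_tray between -0.03 and 0.03 m and z of dibber in the frame of green_tray between 0.008 and 0.023 m and angle between each of green_tray, white_tray's own z axis and vertical below 0.08 rad and height (world z) of green_tray between 0.001 and 0.012 m and height (world z) of white_tray between 0.001 and 0.012 m and linear speed of each of terracotta_pot, yellow_tin, blue_pot, feed_bottle, dibber below 0.02 m/s); the robot touches nothing.
It fails at once if the red tin is pushed more than 30 mm from its place or tipped (distance of red_tin from where it was at the start of the episode above 0.03 m or angle between red_tin's own z axis and vertical above 0.5 rad).
It fails at once if the grey pot is pushed more than 30 mm from its place or tipped (distance of grey_pot from where it was at the start of the episode above 0.03 m or angle between grey_pot's own z axis and vertical above 0.5 rad).
It fails at once if the watering can is pushed more than 30 mm from its place or tipped (distance of watering_can from where it was at the start of the episode above 0.03 m or angle between watering_can's own z axis and vertical above 0.5 rad).
It fails at once if a kit part is dropped or thrown (faster than 0.6 m/s with no finger on it: a fall of about 20 mm) ((linear speed of terracotta_pot above 0.6 m/s and contact force between terracotta_pot and the fingers below 0.05 N) or (linear speed of yellow_tin above 0.6 m/s and contact force between yellow_tin and the fingers below 0.05 N) or (linear speed of blue_pot above 0.6 m/s and contact force between blue_pot and the fingers below 0.05 N) or (linear speed of feed_bottle above 0.6 m/s and contact force between feed_bottle and the fingers below 0.05 N) or (linear speed of dibber above 0.6 m/s and contact force between dibber and the fingers below 0.05 N)).
It also fails if it takes over 128 s, if anything falls off the work surface, if the arm or the gripper's body presses on something with over 40 N, if the wrist force passes 120 N, or if a joint passes its speed limit or range.

## Working session

There is one attempt and no reset: what is moved stays moved. The work goes in short steps, each a Python script; the robot and the scene stay as the last script left them, time stands still between calls to the robot, and variables do not carry over. Pictures are saved under pics/ and viewed, and the job is handed in when it is done.

```bash
mkdir -p pics; ls
python3 - <<'E'
from rig import arm
import cv2
for n in("scene","top"):
    im=arm.snapshot(n); cv2.imwrite(f"pics/{n}0.png",im[:,:,::-1])
    c=arm.get_calibration(n); print(n,c["intrinsics"],c["cam_to_world"])
print(arm.grip_depth,arm.current_t(),arm.current_width(),arm.current_tool_rot())
E
```

```text
pics
scene [[460.53140695   0.         316.72132504]
 [  0.         460.53140695 199.01092504]
 [  0.           0.           1.        ]] [[ 0.60904273  0.54221759 -0.57884975  1.43728381]
 [ 0.7930857  -0.42466993  0.43665836 -0.7827675 ]
 [-0.00905624 -0.72502106 -0.68866715  1.06330233]
 [ 0.          0.          0.          1.        ]]
top [[462.41919227   0.         321.08668754]
 [  0.         462.41919227 205.48917983]
 [  0.           0.           1.        ]] [[-0.02503559 -0.99809515  0.05638528  0.5016059 ]
 [-0.99936163  0.02642556  0.02404209 -0.15916974]
 [-0.02548631 -0.05574738 -0.99811957  1.42280208]
 [ 0.          0.          0.          1.        ]]
0.0188 0.1 0.09119274916685434 [[ 9.61116261e-01  2.76143952e-01 -2.22920449e-04]
 [ 2.76144033e-01 -9.61115705e-01  1.03616318e-03]
 [ 7.18778519e-05 -1.05743144e-03 -9.99999438e-01]]
```

View pics/scene0.png

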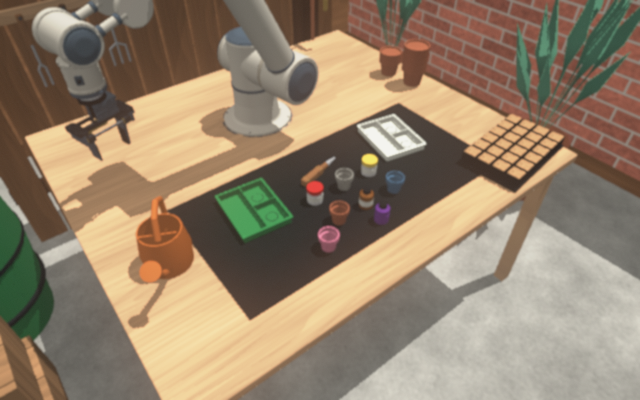

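View pics/top0.png

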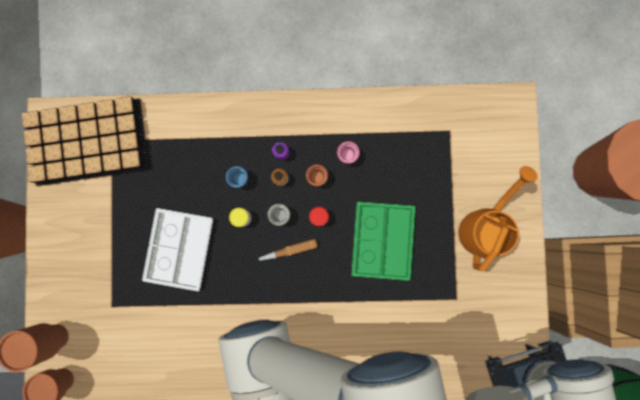

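The top view shows these candidates (pixels):

- **Terracotta pot:** the reddish pot at (317,176). The pink one at (348,153) is the decoy, so not meant.
- **Bottle:** the amber-brown one at (280,178). The purple one at (280,151) is the decoy.
- **Blue pot:** (236,177). The grey pot at (279,215) is a bystander.
- **Yellow tin:** (239,217). The red tin at (319,216) is a bystander.
- **Dibber:** about (288,251), with its tip to the left.

I'll confirm these in an enlarged crop.

Run:
```python
import cv2
im=cv2.imread("pics/top0.png"); cv2.imwrite("pics/crop_t.png",cv2.resize(im[130:310,120:440],None,fx=2.5,fy=2.5,interpolation=cv2.INTER_CUBIC))
im=cv2.imread("pics/scene0.png"); cv2.imwrite("pics/crop_s.png",cv2.resize(im[110:270,200:440],None,fx=3.3,fy=3.3,interpolation=cv2.INTER_CUBIC))
```

```text
(no output)
```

View pics/crop_t.png

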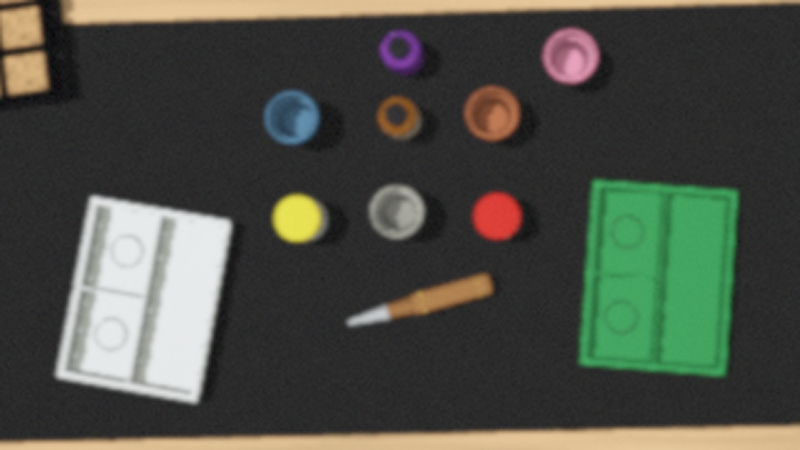

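View pics/crop_s.png

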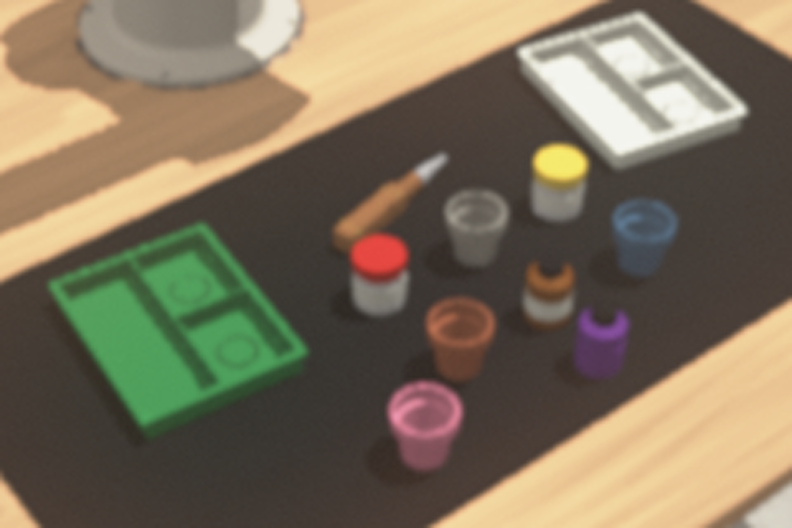

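The crops agree: brown-orange pot at (317,176), amber bottle with pale band at (280,178), and pink and purple lookalikes beside them. Both trays have their square compartments on the left (+y) side. Next I measure.

```bash
cat > H.py <<'E'
import numpy as np, cv2
from rig import arm
def ray(n,uv):
    c=arm.get_calibration(n);K=c["intrinsics"];T=c["cam_to_world"]
    d=T[:3,:3]@np.linalg.solve(K,[uv[0],uv[1],1.]);return T[:3,3],d/np.linalg.norm(d)
def cast(n,uv,z):
    o,d=ray(n,uv);return (o+d*(z-o[2])/d[2])[:2]
def proj(n,p):
    c=arm.get_calibration(n);K=c["intrinsics"];T=c["cam_to_world"]
    q=K@(T[:3,:3].T@(np.array(p)-T[:3,3]));return q[:2]/q[2]
R=dict(yellow=((22,90,90),(35,255,255)),red=((0,170,90),(5,255,255)),blue=((98,70,50),(118,255,255)),
 terra=((3,80,60),(14,200,255)),amber=((8,130,50),(18,255,200)),green=((60,90,50),(85,255,255)),white=((0,0,165),(180,35,255)),grey=((15,0,85),(60,60,210)),wood=((7,80,60),(20,220,255)))
def blob(im,col,box):
    hsv=cv2.cvtColor(im,cv2.COLOR_RGB2HSV);m=cv2.inRange(hsv,*R[col])
    k=np.zeros_like(m);x0,y0,x1,y1=box;k[y0:y1,x0:x1]=255;m&=k
    cs,_=cv2.findContours(m,cv2.RETR_EXTERNAL,cv2.CHAIN_APPROX_NONE)
    return max(cs,key=cv2.contourArea)
E
python3 - <<'E'
from H import *
im=arm.snapshot("top")
for nm,col,box,z in [("terra","terra",(297,156,336,196),.061),("blue","blue",(216,157,256,197),.061),("yellow","yellow",(219,197,259,237),.065),("red","red",(300,197,340,237),.065),("bottle","amber",(264,160,296,194),.057),("grey","grey",(260,197,300,235),.061)]:
    c=blob(im,col,box);(p,r)=cv2.minEnclosingCircle(c);e=cv2.boundingRect(c);ell=cv2.fitEllipse(c)
    print(nm,np.round(p,1),round(r,1),"diam mm",np.round(np.array(ell[1])*(1.42-z)/462*1000),np.round(cast("top",p,z),4),np.round(cast("top",ell[0],z),4))
for nm,col,box in [("green","green",(335,190,430,295)),("white","white",(130,195,225,300))]:
    c=blob(im,col,box);P=np.array([cast("top",q[0],.031) for q in c],np.float32)
    r=cv2.minAreaRect(P);print(nm,r, np.round(cv2.boxPoints(r),4).tolist(),np.round(cv2.boxPoints(cv2.minAreaRect(c))).tolist())
for col in("wood",):
    hsv=cv2.cvtColor(im,cv2.COLOR_RGB2HSV)
    c=blob(im,col,(250,233,325,268)); P=np.array([cast("top",q[0],.016) for q in c],np.float32); print(cv2.minAreaRect(P))
    m=(im[233:268,250:325].max(2)>75).astype(np.uint8); cs,_=cv2.findContours(m,0,1,offset=(250,233)); c=max(cs,key=cv2.contourArea)
    P=np.array([cast("top",q[0],.016) for q in c],np.float32); r=cv2.minAreaRect(P);print(r,cv2.boxPoints(r))
E
```

```text
terra [316.4 174.9] 11.8 diam mm [66. 68.] [ 0.6695 -0.1148] [ 0.6695 -0.1147]
blue [236.3 176.5] 11.8 diam mm [65. 68.] [0.6716 0.1237] [0.671  0.1237]
yellow [238.3 216.8] 10.3 diam mm [57. 58.] [0.5513 0.1188] [0.5514 0.1189]
red [318.7 216.3] 9.9 diam mm [53. 56.] [ 0.5468 -0.1186] [ 0.5476 -0.1184]
bottle [278.3 175.7] 8.0 diam mm [44. 45.] [ 0.671  -0.0012] [ 0.6708 -0.001 ]
grey [278.1 214.1] 11.3 diam mm [63. 65.] [0.5565 0.0012] [0.5559 0.001 ]
green ((0.471267968416214, -0.308342307806015), (0.1816784292459488, 0.2284952849149704), 84.155029296875) [[0.3483999967575073, -0.3871000111103058], [0.5756999850273132, -0.41029998660087585], [0.5942000150680542, -0.2295999974012375], [0.3668999969959259, -0.20630000531673431]] [[350.0, 276.0], [355.0, 200.0], [416.0, 204.0], [411.0, 281.0]]
white ((0.46006718277931213, 0.31327691674232483), (0.1749192327260971, 0.22228237986564636), 78.61256408691406) [[0.33379998803138733, 0.24950000643730164], [0.551800012588501, 0.20559999346733093], [0.5863000154495239, 0.37709999084472656], [0.3684000074863434, 0.42100000381469727]] [[142.0, 280.0], [156.0, 207.0], [212.0, 218.0], [198.0, 291.0]]
((0.4534282088279724, -0.04633554816246033), (0.03294086828827858, 0.13037852942943573), 13.811202049255371)
((0.44630753993988037, -0.019104965031147003), (0.031149910762906075, 0.1850188970565796), 14.184391975402832) [[ 0.4085386   0.06676754]
 [ 0.45387623 -0.11261054]
 [ 0.48407647 -0.10497747]
 [ 0.43873885  0.07440061]]
```

Run:
```python
from H import *
G=(.4713,-.3083,-5.85);W=(.460,.3133,-11.4)
def tr(T,p):
    a=np.radians(T[2]);c,s=np.cos(a),np.sin(a);return (T[0]+c*p[0]-s*p[1],T[1]+s*p[0]+c*p[1],p[2]+.003)
C=dict(t=(.6695,-.1148,.031),b=(.671,.1237,.031),y=(.5513,.1188,.027),f=(.671,-.001,.023))
for n in("scene","top"):
    im=arm.snapshot(n)[:,:,::-1].copy(); s=4; im=cv2.resize(im,None,fx=s,fy=s,interpolation=cv2.INTER_CUBIC)
    L=lambda pts,col:cv2.polylines(im,[np.int32([(proj(n,p)+.5)*s for p in pts])],False,col,1,cv2.LINE_AA)
    for T in(G,W):
        for pl in([(-.1055,-.0815),(.1055,-.0815),(.1055,.0815),(-.1055,.0815),(-.1055,-.0815)],[(-.1025,-.001),(.1025,-.001)],[(0,0),(0,.078)]):
            L([tr(T,(*p,.028)) for p in pl],(0,0,255))
    for k,(x,y,r) in C.items():
        for z,rr in([(.061,.031),(.044,.031),(.003,.021)] if k in"tb" else [(.065,.027),(.003,.026)] if k=="y" else[(.075,.0135),(.057,.023),(.003,.023)]):
            L([(x+rr*np.cos(a),y+rr*np.sin(a),z) for a in np.linspace(0,6.3,30)],(0,255,0))
    cv2.imwrite(f"pics/ov_{n}.png",cv2.resize(im[110*s:270*s,200*s:440*s] if n=="scene" else im[130*s:310*s,120*s:440*s],(800,533 if n=="scene" else 450),interpolation=cv2.INTER_AREA))
```

```text
(no output)
```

View pics/ov_scene.png

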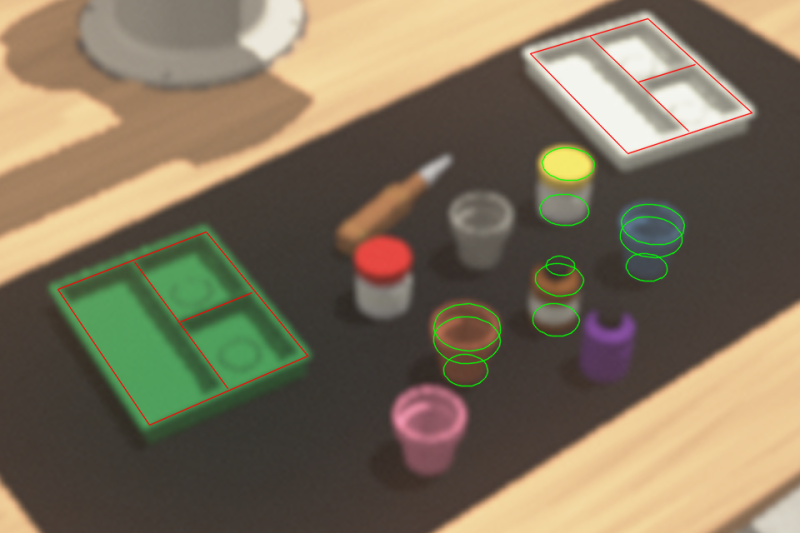

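View pics/ov_top.png

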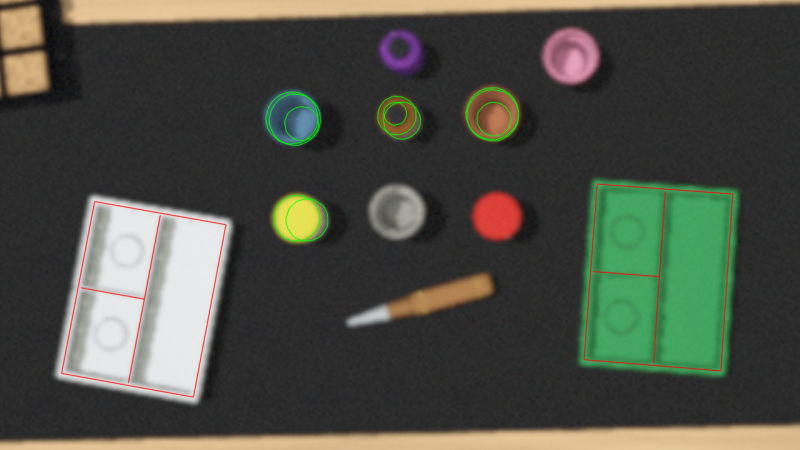

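Both views agree to about 2–3 mm. Now I write the pick and place helper, dry-run the IK, and do the dibber first.

```bash
cat >> H.py <<'E'
G=(.4713,-.3083,-5.85);W=(.460,.3133,-11.4)
def tr(T,p):
    a=np.radians(T[2]);c,s=np.cos(a),np.sin(a);return np.array([T[0]+c*p[0]-s*p[1],T[1]+s*p[0]+c*p[1]])
def rot(psi):
    a=np.radians(psi);c,s=np.cos(a),np.sin(a);return np.array([[-s,c,0],[c,s,0],[0,0,-1.]])
def choose(xy,psi,z=.2):
    best=None
    for k in(-180,0,180):
        q=arm.solve_ik([*xy,z],rot(psi+k))
        if q is not None and (best is None or abs(q[5])<best[0]): best=(abs(q[5]),psi+k,np.round(q,0))
    return best
JOBS=dict( # pick xy, pick psi, place xy, place psi, TCP z at pick, open before, open after
 dibber=((.4524,-.0433),14.2,tr(G,(.025,-.040)),84.15,.0065,.060,.038),
 terra=((.6695,-.1148),84.15,tr(G,(.052,.040)),84.15,.0352,.091,.080),
 yellow=((.5513,.1188),84.15,tr(G,(-.052,.040)),84.15,.0362,.085,.072),
 blue=((.671,.1237),78.6,tr(W,(.052,.040)),78.6,.0352,.091,.080),
 bottle=((.671,-.001),78.6,tr(W,(-.052,.040)),78.6,.0317,.085,.064))
def pick(n):
    a,pa,b,pb,z,w0,w1=JOBS[n];p=choose(a,pa)[1];Rm=rot(p)
    arm.move_to([*a,.17],Rm);arm.grip(w0);arm.move_l([*a,z],feed=.12)
    arm.grip(0.0);print(n,"width",arm.current_width());arm.sleep(.2)
    arm.move_l([*a,z+.03],feed=.06);arm.move_l([*a,.17],feed=.15)
    print("held",arm.current_width(),np.round(arm.current_force(),2),arm.current_t())
def place(n,dz=.0035,dxy=(0,0)):
    a,pa,b,pb,z,w0,w1=JOBS[n];b=np.array(b)+dxy;p=choose(b,pb)[1];Rm=rot(p)
    arm.move_to([*b,.17],Rm);arm.move_l([*b,z+.03],feed=.12);arm.move_l([*b,z+dz],feed=.03)
    print("down",np.round(arm.current_force(),2),arm.current_width());arm.grip(w1);arm.sleep(.2)
    arm.move_l([*b,z+.04],feed=.06);arm.move_l([*b,.17],feed=.15);print(arm.current_t())
def snap(tag):
    for n in("scene","top"):
        im=arm.snapshot(n)[:,:,::-1];im=im[110:270,180:440] if n=="scene" else im[130:310,120:440]
        cv2.imwrite(f"pics/{tag}_{n}.png",cv2.resize(im,None,fx=2.5,fy=2.5,interpolation=cv2.INTER_CUBIC))
E
python3 - <<'E'
from H import *
for n,j in JOBS.items(): print(n,choose(j[0],j[1]),choose(j[2],j[3]),np.round(j[2],3), arm.solve_ik([*j[0],j[4]],rot(choose(j[0],j[1])[1])) is not None)
pick("dibber"); snap("d1")
E
```

```text
dibber (np.float64(27.20284439393214), 14.2, array([-13.,  16., 101.,  -0.,  63., -27.])) (np.float64(54.71763419488384), -95.85, array([-41.,  27.,  81.,  -0.,  71.,  55.])) [ 0.492 -0.351] True
terra (np.float64(81.08637844423802), -95.85, array([-15.,  33.,  70.,  -0.,  77.,  81.])) (np.float64(62.641358629698175), -95.85, array([-33.,  27.,  83.,  -0.,  71.,  63.])) [ 0.527 -0.274] True
yellow (np.float64(78.0557249593641), 84.15, array([  6.,  24.,  87.,  -0.,  69., -78.])) (np.float64(57.13460564061478), -95.85, array([-39.,  19.,  96.,  -0.,  65.,  57.])) [ 0.424 -0.263] True
blue (np.float64(73.16591520377712), 78.6, array([  5.,  34.,  69.,  -0.,  77., -73.])) (np.float64(50.69501226634608), 78.6, array([ 28.,  29.,  79.,  -0.,  73., -51.])) [0.519 0.342] True
bottle (np.float64(83.78126169834397), 78.6, array([ -5.,  33.,  71.,  -0.,  76., -84.])) (np.float64(43.7629731448893), 78.6, array([ 35.,  23.,  88.,  -0.,  68., -44.])) [0.417 0.363] True
dibber width 0.025731993058616034
held 0.026126436500034312 [ 0.73 -0.2  -1.11] 7.1583
```

```bash
sed -i 's/tr(G,(.025,-.040))/tr(G,(-.025,-.040))/' H.py
python3 - <<'E'
from H import *
print(choose(JOBS["dibber"][2],84.15))
E
```

```text
(np.float64(51.759786875065), -95.85, array([-44.,  24.,  87.,  -0.,  69.,  52.]))
```

View pics/d1_scene.png

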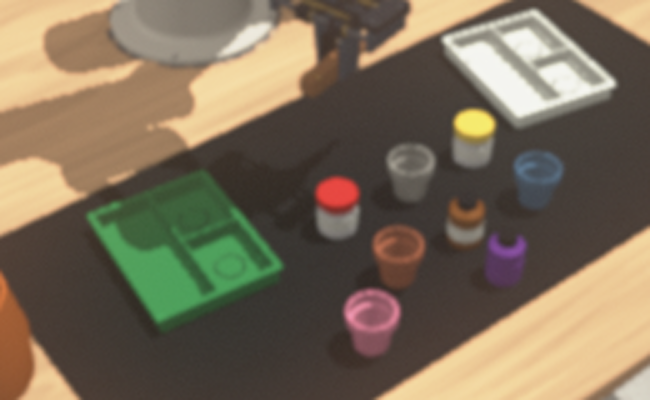

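The dibber is held at crop (320,75), 26 mm wide and clear of the mat. I'm placing it with the tip toward tray +x.

Run:
```python
from H import *
place("dibber"); pick("terra"); snap("d2")
```

```text
down [ 0.01  0.24 -0.27] 0.025792965402297828
13.1917
terra width 0.059159702123041356
held 0.05933195503407601 [-0.77 -0.44 -0.14] 18.925
```

View pics/d2_scene.png

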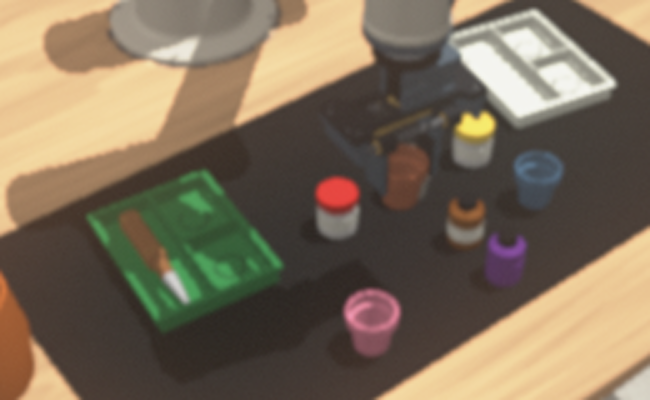

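View pics/d2_top.png

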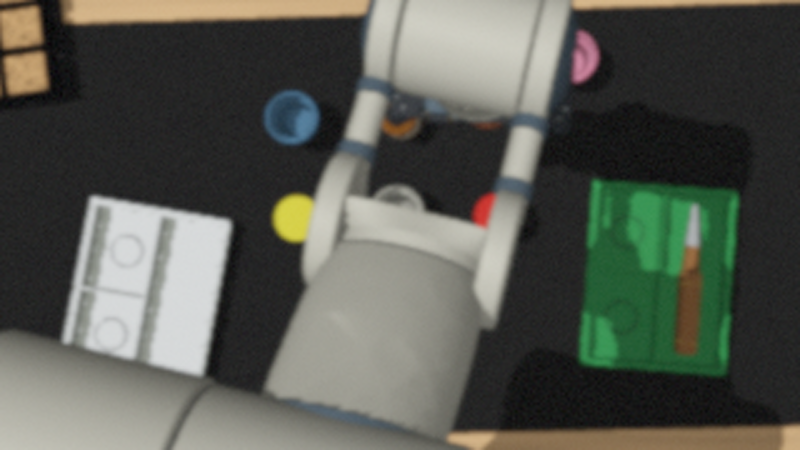

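The dibber lies in the long compartment (crop 690,280), and the pot is held upright at (405,175).

Run:
```python
from H import *
place("terra"); pick("yellow"); snap("d3")
```

```text
down [ 1.12 -0.6  -0.42] 0.058989324338730005
24.2
yellow width 0.0530734085179281
held 0.05340549938967821 [ 0.43  0.85 -1.67] 30.25
```

View pics/d3_scene.png

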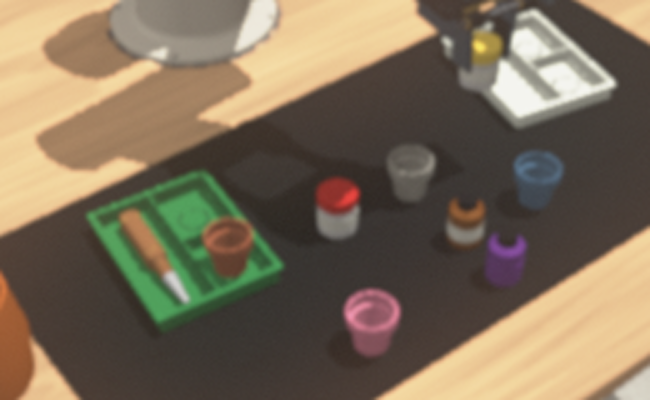

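The pot stands upright in the +x square compartment (228,245), and the tin is held upright.

Run:
```python
from H import *
place("yellow"); pick("blue"); snap("d4")
```

```text
down [ 0.24 -0.17 -1.35] 0.05326099745396487
36.7333
blue width 0.05983468434005807
held 0.06016491448446304 [ 0.56 -0.5  -1.95] 42.8417
```

View pics/d4_scene.png

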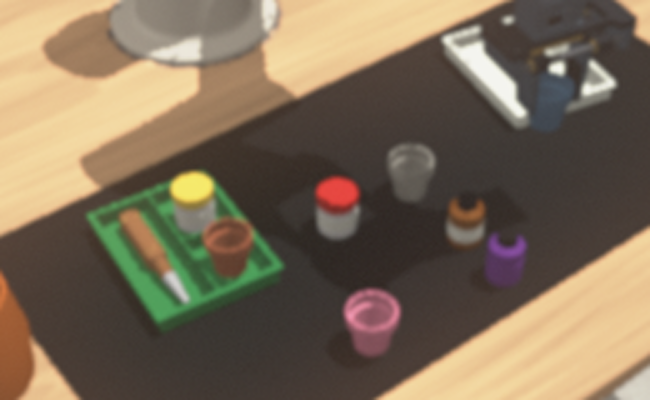

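The tin stands in its compartment and the blue pot is held at (550,100). Next I place it and fetch the bottle.

Run:
```python
from H import *
place("blue"); pick("bottle"); snap("d5")
```

```text
down [ 0.65  0.54 -1.7 ] 0.059799640680275046
48.2917
bottle width 0.04534820037420889
held 0.04524095953380637 [ 1.2   0.18 -1.  ] 53.7167
```

View pics/d5_scene.png

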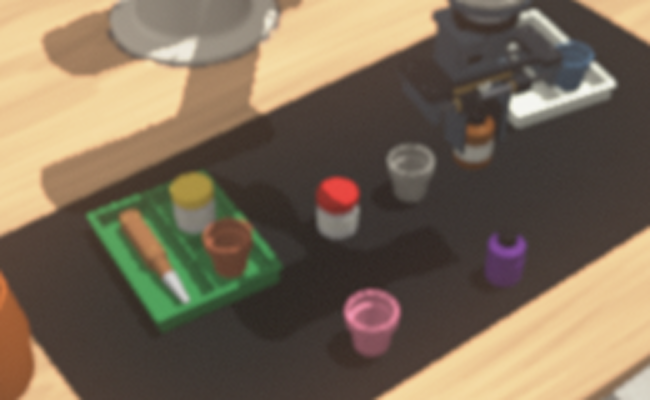

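The bottle is held at (478,140), and the blue pot stands in the white tray.

Run:
```python
from H import *
place("bottle")
arm.move_to([.40,0.05,.30],rot(14.2))
arm.move_to([.35,-0.02,.30],rot(14.2)); snap("d6"); print(arm.current_t())
im=arm.snapshot("scene"); cv2.imwrite("pics/d6_s2.png",cv2.resize(im[90:180,330:450,::-1],None,fx=6,fy=6,interpolation=cv2.INTER_CUBIC))
```

```text
down [-0.35 -0.22 -1.15] 0.04532922900315633
59.7833
61.6
```

View pics/d6_s2.png

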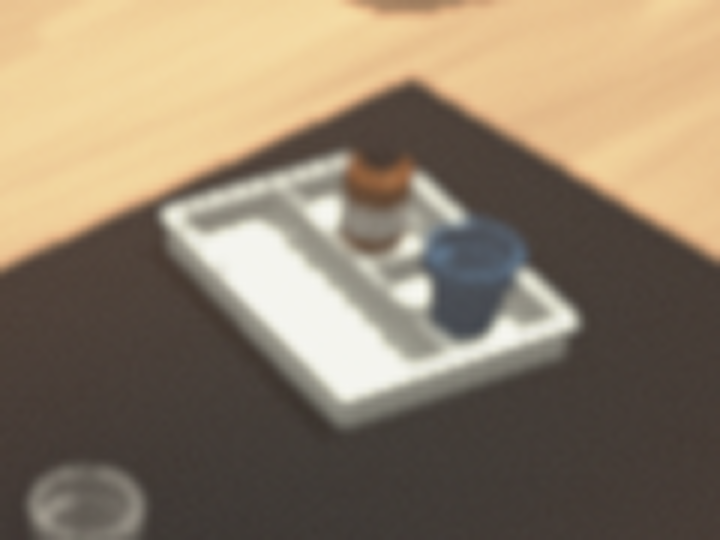

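View pics/d6_top.png

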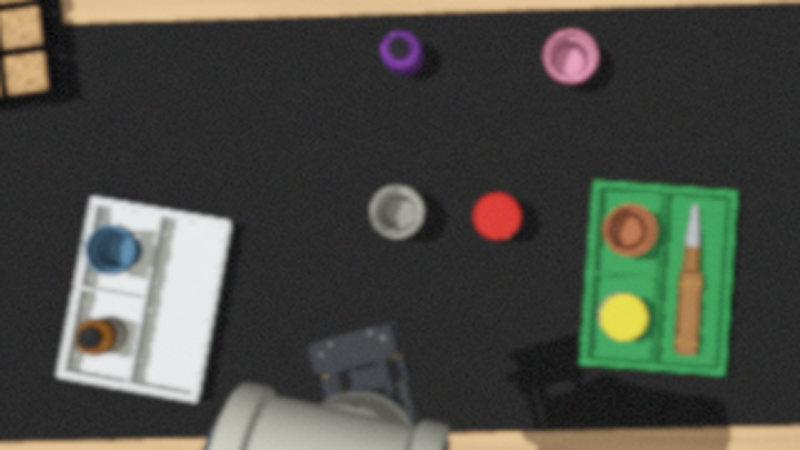

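View pics/d6_scene.png

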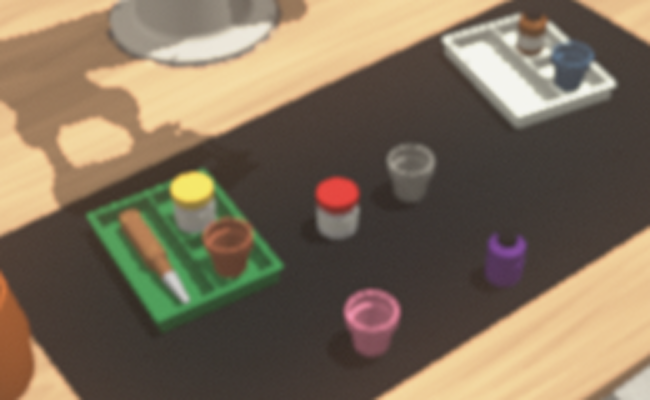

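Everything looks seated and upright. One numeric check in the tray frames before I hand it in.

Run:
```python
from H import *
R["amber"]=((5,90,40),(20,255,255))
im=arm.snapshot("top")
def loc(T,p):
    a=np.radians(T[2]);d=np.array(p)-T[:2];return np.round([np.cos(a)*d[0]+np.sin(a)*d[1],-np.sin(a)*d[0]+np.cos(a)*d[1]],3)
for nm,col,box,z,T in [("terra","terra",(355,205,388,240),.064,G),("yellow","yellow",(355,240,388,272),.068,G),("blue","blue",(150,215,180,245),.064,W),("bottle","amber",(148,250,172,278),.060,W),("red","red",(300,197,340,237),.065,None),("grey","grey",(260,197,300,235),.061,None),("dibber","wood",(384,220,410,275),.019,G)]:
    c=blob(im,col,box);p=cv2.minEnclosingCircle(c)[0];w=cast("top",p,z);print(nm,np.round(p,1),loc(T,w) if T else np.round(w,4))
for nm,col,box in [("green","green",(335,190,430,295)),("white","white",(130,195,225,300))]:
    c=blob(im,col,box);print(nm,cv2.minAreaRect(np.array([cast("top",q[0],.031) for q in c],np.float32)))
```

```text
terra [371.7 221.5] [0.052 0.04 ]
yellow [369.  256.5] [-0.05   0.041]
blue [164.7 229.5] [0.053 0.036]
bottle [157.9 264.2] [-0.051  0.038]
red [318.6 216.2] [ 0.547  -0.1185]
grey [278.1 214.1] [0.5565 0.0012]
dibber [395.  249.5] [-0.025 -0.039]
green ((0.47084376215934753, -0.3082421123981476), (0.18174418807029724, 0.227545827627182), 84.01217651367188)
white ((0.46004265546798706, 0.3132166564464569), (0.17479141056537628, 0.22225823998451233), 78.61256408691406)
```

```bash
python3 -c "
from rig import arm
print(arm.sign_off(),arm.current_t())"
```

```text
the job is handed in; nothing more can be done
the job is handed in; nothing more can be done
```

Both kits are made up and the job is handed in, at about 62 s on the clock. `sign_off` reports no verdict, so what follows is from my own last checks.

| Part | Tray | Position in tray frame (mm) |
|---|---|---|
| Terracotta pot | green | (+52, +40) |
| Yellow tin | green | (−50, +41) |
| Dibber | green, long compartment | about (0, −39) |
| Blue pot | white | (+53, +36) |
| Feed bottle | white | (−51, +38) |

- **Dibber:** its x is inferred, because I measured the wooden part, centred at x = −25 mm, rather than the origin.
- **Upright and seated:** I checked this by eye in the last pictures from both cameras and did not measure it. All four standing parts looked upright on the compartment floors.
- **Trays and bystanders:** both trays, the red tin and the grey pot measured within 1 mm of where they started. I did not re-measure the watering can, but the arm stayed well clear of it.
- **One small disagreement:** the pot rims gripped at 59–60 mm instead of the 62 mm stated. It had no visible effect on the placing.

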